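Set out the seasoning row by the jug

ROBOT

A 6-joint arm with a two-finger parallel gripper is mounted at the origin on the work surface. World frame = base frame: x ahead of the robot, y to its left, z up, the work surface at z = 0. Lengths are in m, angles in rad, forces in N, time in s.
With the tool pointing down it reaches from about 0.25 to 0.725 m from the base axis. Payload 4 kg.
Tool frame: the origin (TCP) lies at the very end of the fingers, on their centre line; the grasp point (between the pads) lies 19 mm behind it; z points along the fingers, y is the line along which they close (so a half turn about z gives the same grasp; the last joint's range is limited). The gripper opens to 85 mm and grips with 20 to 120 N. Pads are 22 mm wide; open, the fingers measure 114 mm over their backs; the gripper's body (76 mm by 85 mm) begins 54 mm behind the grasp point. The pads swing forward as they close: fully open they stand 13 mm farther back than shut.
Start: joints at [-1.145, 0.241, 0.005, 1.335, 0, 1.571], TCP at [0.207, -0.455, 0.231] pointing down, gripper open.
Joint ranges: [-2.72, 2.72], [-1.05, 1.87], [-1.09, 1.28], [-1.99, 2.15], [-1.42, 1.44], [-3.14, 3.14]. Speed limits (rad/s): [2.79, 2.79, 3.14, 3.14, 3.14, 3.14].

INTERFACE

Orientations are given as a unit quaternion [x, y, z, w].
In Python, from workcell import bot, vision, workorder gives the robot as it stands.
- The arm moves only by the shell command python3 -m creep 'ROWS' [OPENING]. ROWS is JSON, a list of rows, each a list of 2 entries, a list of its own where there are three numbers: the shift along the tool's x, y, z in mm, then the turn, a rotation vector about the tool's x, y, z in rad. In form: [[[dx, dy, dz], [wx, wy, wz]], ...]. A call has 1 to 12 rows; each row shifts and turns the commanded pose from where the row before left it, along the tool's axes as they then stand; what a row does not reach is not made up. A row lasts 1/8 s, in which the tool goes at most 62.5 mm and 10.7 degrees, less where a joint would pass 70% of its speed; a pose out of reach is approached as far as the arm can. A call is refused whole if a number of a shift passes 62.5 or a number of a turn 0.188, either way. A call with a gripper value outside its range is refused whole. OPENING is the finger opening in mm, from 0 to 85.4, set as the call begins (- or left out, the last holds). The fingers move at their own pace and stop on an object; the grip force is fixed at half the most. Time passes only in rows, so rows that do not move let the fingers close. It gives the time, the measured TCP pose, the force, the opening and the grip force at its end, in the units of the state.
- bot.get_obs(): the state, without advancing time (a new reading comes with each control period).
- vision.camera(name): name is "scene" or "side" or "wrist"; returns a dict with "image" (384x512x3 uint8, blue, green, red), "z_map" (384x512 float32, m along the optical axis (not along the pixel's ray), 0 where there is no reading), "K" (3x3 intrinsics, pixels), "rvec" (rotation vector, rad) and "tvec" (3), from world to camera coordinates, as OpenCV has them; the wrist camera has in their place "tool_from_camera" (4x4, takes a point from camera to tool coordinates, whose origin is the TCP and whose axes are the flange's). Camera axes: x right, y down, z forward; pixel columns grow to the right and rows downward; lengths in m; the calibration is good to about 2 mm. A picture is of the moment at which its call begins: read the wrist's pose just before it.
- workorder.job_done(): hands the job in; it is judged then, once.
Trained networks look in a picture, given as the dict that the camera call returned (one of the last four; its "shot" number tells which), for a name from the list of things; names that differ only in an ending like _2 or _b are one class to them, and where a whole thing is asked for, a point or a joint stands for the part that bears it (a point fixed in the world has none). Each returns a list of dicts, best first, with "score" (0 to 1); they miss things now and then, are a little off and sometimes report something else, mostly with a low value. They report only what shows in the picture. A call takes as long as a camera call.
- vision.spot_in(picture, query): "position" ([column, row] in pixels, amid what is visible of it).
- vision.place_of(picture, query): "position" ([column, row] in pixels: a listed point, or the origin of a listed thing).
The state is a dict: "clock": time; "joint_pos": joint angles; "joint_vel": joint speeds; "tau": joint torques, N m; "eef_pos": TCP position; "tool_rot": TCP orientation; "ft_force": force on the tool from outside, world axes, zero at the start; "ft_torque": the same for the moment, N m; "grip_width": finger opening in m; "grasp_force": force on a finger pad.
Only numpy, scipy, OpenCV 4.12 (cv2) and the standard library are available. Lean on these libraries where they do the work, as an engineer would, in place of code of your own. Each camera call takes 0.05 s, during which the arm holds its last target. There are 200 camera calls.

TASK

Set out the seasonings on the row of three trivets: stand the pepper mill in the middle of the trivet that lies between the other two, the wide tin in the middle of the trivet beside the mill on the glass jug's side, and the salt box in the middle of the trivet on the mill's other side. Then stack the small tin centrally on top of the wide tin. Leave all four upright, and do not disturb the egg cup or the little dip bowl.

Things in the scene. Friction and masses are not known exactly. Their poses are not given: they have to be found in the camera images.
- mill_mid (a point): Loose pepper mill standing upright, orange, 120 mm tall: round foot 52 mm across, waist 40 mm, then a straight cylindrical upper part 44 mm across from 66 to 106 mm above its underside, with a steel knob 14 mm across on top from 108 to 120 mm. Grip it by the upper part. About 0.22 kg. Point on its axis half-way up, 60 mm above its underside; z is its axis, up.
- wide_tin_mid (a point): Loose closed round steel tin, the wider and lower of the two tins: 64 mm across, 42 mm tall, flat top, straight sides, about 0.14 kg. Point at its centre, 21 mm above its underside; z is its axis, up.
- small_tin_mid (a point): Loose closed round steel tin, the narrower and taller of the two tins: 44 mm across, 46 mm tall, flat top, straight sides, about 0.09 kg. Point at its centre, 23 mm above its underside; z is its axis, up.
- salt_box_mid (a point): Loose round pale bamboo salt box with its lid fixed on: body 58 mm across and 40 mm high, then the lid 60 mm across up to 50 mm, then a small knob 16 mm across up to 60 mm. About 0.16 kg. Point on its axis 30 mm above its underside (half-way up); z is its axis, up.
- trivet_round: Round trivet 104 mm across, lying fixed on the counter, near-black silicone, 6 mm thick with a flat top (faint ring round its middle). Origin at the centre of its underside, z up. One of three trivets in a row that runs across the counter left to right (along y) at the far side of the small things; which trivet is left, middle or right changes.
- trivet_square: Square trivet, sides 96 mm, lying fixed on the counter, near-black silicone, 6 mm thick with a flat top (faint ring round its middle). Origin at the centre of its underside, z up. One of three trivets in a row that runs across the counter left to right (along y) at the far side of the small things; which trivet is left, middle or right changes.
- trivet_hex: Hexagonal trivet, 100 mm across its flats, lying fixed on the counter, near-black silicone, 6 mm thick with a flat top (faint ring round its middle). Origin at the centre of its underside, z up. One of three trivets in a row that runs across the counter left to right (along y) at the far side of the small things; which trivet is left, middle or right changes.
- jug: Clear glass measuring jug, fixed, 94 mm across at the rim, 125 mm tall, with a glass handle reaching 86 mm from its axis at its own +y side. It stands beyond one end of the row of trivets, left or right; a white crock with kitchen utensils stands beyond the other end. Origin at the centre of its underside.
- egg_cup_mid (a point): Loose white ceramic egg cup, 36 mm across, 40 mm tall, standing between the small things and the trivets: leave it alone. Point on its axis 20 mm up.
- dip_bowl_mid (a point): Loose little blue ceramic dip bowl, 48 mm across, 24 mm tall, standing between the small things and the trivets: leave it alone. (A fixed white kitchen timer, 40 mm across and 29 mm tall, stands likewise on the other side of the egg cup.) Point on its axis 12 mm up.

How it is judged:
At the end, for the whole second after the job is handed in: Mill on the middle trivet, wide tin on the end trivet on the jug's side, salt box on the other end trivet, each within 15 mm of the trivet's centre; small tin on top of the wide tin within 12 mm of its axis. All upright within 0.12 rad, released and at rest (((horizontal distance between mill_mid and trivet_round below 0.015 m and world y of trivet_round between -0.095 and 0.095 m) or (horizontal distance between mill_mid and trivet_square below 0.015 m and world y of trivet_square between -0.095 and 0.095 m) or (horizontal distance between mill_mid and trivet_hex below 0.015 m and world y of trivet_hex between -0.095 and 0.095 m)) and height (world z) of mill_mid between 0.061 and 0.071 m and angle between each of mill_mid, wide_tin_mid, salt_box_mid, small_tin_mid's own z axis and vertical below 0.12 rad and ((horizontal distance between wide_tin_mid and trivet_round below 0.015 m and ((world y of jug above 0 m and world y of trivet_round above 0.095 m) or (world y of jug below 0 m and world y of trivet_round below -0.095 m))) or (horizontal distance between wide_tin_mid and trivet_square below 0.015 m and ((world y of jug above 0 m and world y of trivet_square above 0.095 m) or (world y of jug below 0 m and world y of trivet_square below -0.095 m))) or (horizontal distance between wide_tin_mid and trivet_hex below 0.015 m and ((world y of jug above 0 m and world y of trivet_hex above 0.095 m) or (world y of jug below 0 m and world y of trivet_hex below -0.095 m)))) and height (world z) of wide_tin_mid between 0.022 and 0.032 m and ((horizontal distance between salt_box_mid and trivet_round below 0.015 m and ((world y of jug above 0 m and world y of trivet_round below -0.095 m) or (world y of jug below 0 m and world y of trivet_round above 0.095 m))) or (horizontal distance between salt_box_mid and trivet_square below 0.015 m and ((world y of jug above 0 m and world y of trivet_square below -0.095 m) or (world y of jug below 0 m and world y of trivet_square above 0.095 m))) or (horizontal distance between salt_box_mid and trivet_hex below 0.015 m and ((world y of jug above 0 m and world y of trivet_hex below -0.095 m) or (world y of jug below 0 m and world y of trivet_hex above 0.095 m)))) and height (world z) of salt_box_mid between 0.031 and 0.041 m and horizontal distance between small_tin_mid and wide_tin_mid below 0.012 m and height (world z) of small_tin_mid between 0.066 and 0.076 m and linear speed of each of mill, wide_tin, small_tin, salt_box below 0.02 m/s); the robot touches nothing.
It fails at once if the egg cup is shifted more than 20 mm or knocked over (distance of egg_cup_mid from where it was at the start of the episode above 0.02 m or angle between egg_cup_mid's own z axis and vertical above 0.5 rad).
It fails at once if the dip bowl is shifted more than 20 mm or tipped over (distance of dip_bowl_mid from where it was at the start of the episode above 0.02 m or angle between dip_bowl_mid's own z axis and vertical above 0.5 rad).
It also fails if it takes over 115 s, if anything falls off the work surface, if the arm or the gripper's body presses on something with over 40 N, if the wrist force passes 120 N, or if a joint passes its speed limit or range.

## Working session

There is one attempt and no reset: what is moved stays moved. The work goes in short steps, Python scripts to look and compute and a shell command to move; the robot and the scene stay as the last step left them, time stands still between calls to the robot, and variables do not carry over. Pictures are saved under pics/ and viewed, at most 14 in all, crops included, and the job is handed in when it is done.

```bash
mkdir -p pics; cat > h.py <<'E'
import numpy as np,cv2
from workcell import bot,vision,workorder
from scipy.spatial.transform import Rotation as R
names=["mill_mid","wide_tin_mid","small_tin_mid","salt_box_mid","trivet_round","trivet_square","trivet_hex","jug","egg_cup_mid","dip_bowl_mid"]
Z=dict(mill_mid=.06,wide_tin_mid=.021,small_tin_mid=.023,salt_box_mid=.03,trivet_round=0,trivet_square=0,trivet_hex=0,jug=0,egg_cup_mid=.02,dip_bowl_mid=.012)
def ray(p,px):
    d=cv2.undistortPoints(np.array([[px]],float),p["K"],None)[0,0]
    r=cv2.Rodrigues(np.array(p["rvec"],float))[0]; t=np.array(p["tvec"],float).ravel()
    return -r.T@t, r.T@np.array([d[0],d[1],1])
def atz(p,px,z):
    o,d=ray(p,px); return o+d*(z-o[2])/d[2]
E
python3 - <<'E'
from h import *
o=bot.get_obs();print(o["eef_pos"],o["tool_rot"],R.from_quat(o["tool_rot"]).as_matrix().round(3).tolist())
ims=[]
for c in("scene","side"):
    p=vision.camera(c);ims.append(p);cv2.imwrite(f"pics/{c}0.png",p["image"])
    for n in names:
        for r in vision.place_of(p,n)[:2]: print(c,n,np.round(r["position"]),round(r["score"],2),atz(p,r["position"],Z[n]).round(4)[:2])
E
```

```text
[ 0.20626784 -0.45477177  0.23040768] [ 9.77421911e-01  2.11294292e-01 -2.23024078e-04 -1.03921221e-03] [[0.911, 0.413, -0.001], [0.413, -0.911, 0.002], [0.0, -0.002, -1.0]]
scene mill_mid [238. 140.] 0.75 [ 0.4341 -0.2517]
scene wide_tin_mid [272. 184.] 0.76 [ 0.4497 -0.0683]
scene small_tin_mid [376. 261.] 0.75 [0.4294 0.2898]
scene salt_box_mid [313. 218.] 0.81 [0.4556 0.1049]
scene trivet_round [276. 277.] 0.87 [0.6324 0.1765]
scene trivet_round [332. 350.] 0.66 [0.6584 0.3818]
scene trivet_square [185. 194.] 0.85 [ 0.6528 -0.1951]
scene trivet_square [264. 214.] 0.63 [ 0.5269 -0.0039]
scene trivet_hex [231. 230.] 0.84 [ 0.629  -0.0101]
scene jug [332. 350.] 0.95 [0.6585 0.3839]
scene jug [272. 183.] 0.33 [ 0.4306 -0.0917]
scene egg_cup_mid [261. 214.] 0.8 [0.5465 0.0074]
scene dip_bowl_mid [309. 248.] 0.59 [0.5186 0.1615]
scene dip_bowl_mid [232. 228.] 0.34 [ 0.6305 -0.0045]
side mill_mid [324. 151.] 0.9 [ 0.4417 -0.269 ]
side wide_tin_mid [288. 198.] 0.77 [ 0.4417 -0.0769]
side small_tin_mid [206. 292.] 0.94 [0.4306 0.2905]
side small_tin_mid [174. 226.] 0.53 [0.6305 0.1869]
side salt_box_mid [222. 189.] 0.71 [0.6073 0.011 ]
side salt_box_mid [243. 232.] 0.58 [0.4652 0.0998]
side trivet_round [177. 226.] 0.66 [0.6381 0.1718]
side trivet_square [255. 146.] 0.78 [ 0.6636 -0.2209]
side trivet_hex [223. 190.] 0.96 [ 0.6246 -0.0091]
side jug [115. 279.] 0.88 [0.647 0.386]
side egg_cup_mid [247. 199.] 0.66 [ 0.5345 -0.0069]
side egg_cup_mid [325. 150.] 0.17 [ 0.461  -0.3159]
side dip_bowl_mid [205. 241.] 0.76 [0.537  0.1705]
```

View pics/scene0.png

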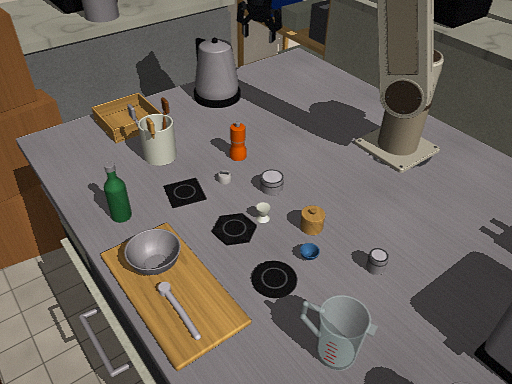

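View pics/side0.png

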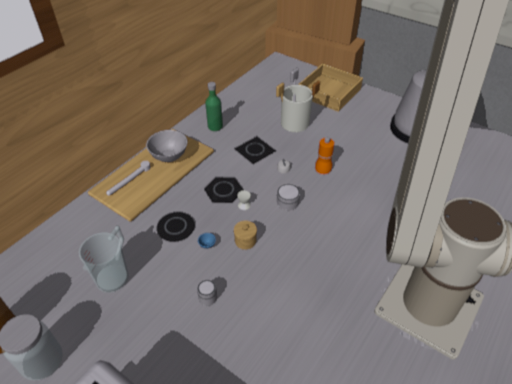

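Scene: trivets square (185,192), hex (234,228), round (274,279); jug (343,330) beside the round one (+y). Mill (238,140), wide tin (272,181), salt box (312,220), small tin (377,260), egg cup (263,211), bowl (310,251), timer (224,177). Side view agrees. Now refining with depth.

```bash
cat >> h.py <<'E'
def cloud(p):
    z=p["z_map"];v,u=np.indices(z.shape);K=p["K"]
    c=np.stack([(u-K[0][2])*z/K[0][0],(v-K[1][2])*z/K[1][1],z],-1)
    r=cv2.Rodrigues(np.array(p["rvec"],float))[0]
    w=(c-np.array(p["tvec"],float).ravel())@r
    w[z<=0]=np.nan
    return w,p["image"]
def circ(xy):
    (c,r)=cv2.minEnclosingCircle(xy.astype(np.float32)); return np.round(c,4),round(r,4)
def top(p,x,y,rad,z0,z1):
    w,im=cloud(p); m=(np.hypot(w[...,0]-x,w[...,1]-y)<rad)&(w[...,2]>z0)&(w[...,2]<z1)
    q=w[m]; return len(q), circ(q[:,:2]) if len(q)>3 else None, q.mean(0).round(4) if len(q) else None
def triv(p,x,y):
    w,im=cloud(p); g=im.max(2)
    m=((np.hypot(w[...,0]-x,w[...,1]-y)<.085)&(g<60)&(abs(w[...,2])<.03)).astype(np.uint8)
    n,l,s,c=cv2.connectedComponentsWithStats(m); k=1+s[1:,4].argmax()
    h=cv2.convexHull(np.argwhere(l==k)[:,::-1].astype(np.int32))[:,0].astype(float)
    q=np.array([atz(p,a,.006)[:2] for a in h]).astype(np.float32)
    M=cv2.moments(q.reshape(-1,1,2)*1000); return np.round([M["m10"]/M["m00"]/1000,M["m01"]/M["m00"]/1000],4),circ(q),M["m00"]
E
python3 - <<'E'
from h import *
for c in("scene","side"):
    p=vision.camera(c)
    for n,x,y in(("round",.635,.175),("sq",.657,-.205),("hex",.627,-.01)): print(c,n,triv(p,x,y))
    w,_=cloud(p);m=(abs(w[...,0]-.55)<.02)&(abs(w[...,1]-.08)<.02);print("counter z",np.nanmedian(w[m][:,2]))
    for n,x,y,r,a,b in(("millcyl",.437,-.26,.05,.07,.104),("milltop",.437,-.26,.05,.1,.13),("wide",.446,-.072,.05,.035,.05),("small",.43,.29,.045,.038,.055),("salt",.46,.102,.05,.042,.054),("saltknob",.46,.102,.05,.055,.07),("egg",.54,.0,.04,.03,.05),("bowl",.528,.166,.045,.015,.035),("timer",.56,-.12,.06,.015,.04),("jug",.652,.385,.1,.05,.14)): print(c,n,*top(p,x,y,r,a,b))
E
```

```text
scene round (array([0.6428, 0.1774]), (array([0.6434, 0.1776]), 0.054), 8564.785064078169)
scene sq (array([ 0.6533, -0.1997]), (array([ 0.6532, -0.1998]), 0.0665), 9388.377879833803)
scene hex (array([ 0.6237, -0.0059]), (array([ 0.6234, -0.0061]), 0.0584), 9095.392193946085)
counter z -0.0006095963423950523
scene millcyl 145 (array([ 0.4331, -0.2526]), 0.0247) [ 0.4418 -0.2423  0.0877]
scene milltop 116 (array([ 0.4323, -0.2533]), 0.0238) [ 0.4358 -0.2506  0.1073]
scene wide 304 (array([ 0.4457, -0.0757]), 0.0336) [ 0.447  -0.0736  0.0414]
scene small 257 (array([0.429 , 0.2919]), 0.024) [0.431  0.2937 0.0451]
scene salt 320 (array([0.4588, 0.1055]), 0.0314) [0.462  0.1075 0.049 ]
scene saltknob 25 (array([0.4568, 0.1036]), 0.0086) [0.4588 0.104  0.0584]
scene egg 130 (array([0.5393, 0.0037]), 0.0194) [0.5387 0.0051 0.0375]
scene bowl 142 (array([0.531 , 0.1739]), 0.0251) [0.5284 0.1722 0.0207]
scene timer 33 (array([ 0.5365, -0.1713]), 0.0143) [ 0.5378 -0.1703  0.0198]
scene jug 2685 (array([0.6615, 0.3785]), 0.0718) [0.6561 0.3859 0.094 ]
side round (array([0.6392, 0.1763]), (arr
[... 304 characters left out ...]
2524]), 0.0219) [ 0.4261 -0.2411  0.0871]
side milltop 154 (array([ 0.4323, -0.2557]), 0.0235) [ 0.4302 -0.2505  0.1097]
side wide 347 (array([ 0.4435, -0.0783]), 0.0346) [ 0.4418 -0.0747  0.0444]
side small 282 (array([0.4267, 0.2915]), 0.0229) [0.4255 0.2928 0.0478]
side salt 293 (array([0.4576, 0.1033]), 0.0316) [0.4556 0.1059 0.0511]
side saltknob 44 (array([0.4575, 0.1044]), 0.028) [0.4584 0.1028 0.0592]
side egg 117 (array([0.5382, 0.0015]), 0.0187) [0.5372 0.004  0.0405]
side bowl 144 (array([0.5316, 0.1729]), 0.0248) [0.534  0.1695 0.0223]
side timer 22 (array([ 0.5373, -0.172 ]), 0.0126) [ 0.537  -0.1713  0.0218]
side jug 1806 (array([0.6541, 0.376 ]), 0.0719) [0.6556 0.3857 0.0953]
```

```bash
python3 -m creep '[[[0,0,0],[0,0,-0.1636]],[[0,0,0],[0,0,-0.1636]],[[0,0,0],[0,0,-0.1636]],[[0,0,0],[0,0,-0.1636]],[[0,0,0],[0,0,-0.1636]],[[0,0,0],[0,0,-0.1636]],[[0,0,0],[0,0,-0.1636]],[[0,0,0],[0,0,0]]]' 85
```

```text
clock: 2.2
eef_pos: [0.2065, -0.4553, 0.2313]
tool_rot: [0.708, 0.707, 0.0, -0.0]
ft_force: [-0.1, -0.0, -0.6]
grip_width: 0.085
grasp_force: 0.0
```

```bash
python3 -m creep '[[[33.5,37.6,0],[0,0,0]],[[33.5,37.6,0],[0,0,0]],[[33.5,37.6,0],[0,0,0]],[[33.5,37.6,0],[0,0,0]],[[33.5,37.6,0],[0,0,0]],[[33.5,37.6,0],[0,0,0]],[[0,0,30],[0,0,0]],[[0,0,30],[0,0,0]],[[0,0,0],[0,0,0]]]' 85
python3 - <<'E'
from h import *
o=bot.get_obs();p=vision.camera("wrist");cv2.imwrite("pics/w1.png",p["image"]);T=np.array(p["tool_from_camera"])
Rt=R.from_quat(o["tool_rot"]).as_matrix()
K=p["K"];z=p["z_map"];v,u=np.indices(z.shape)
c=np.stack([(u-K[0][2])*z/K[0][0],(v-K[1][2])*z/K[1][1],z],-1)
w=(c@T[:3,:3].T+T[:3,3])@Rt.T+o["eef_pos"]; w[z<=0]=np.nan
m=(np.hypot(w[...,0]-.432,w[...,1]+.254)<.05)&(w[...,2]<.135)
for a,b in((.09,.112),(.112,.13)):
    q=w[m&(w[...,2]>a)&(w[...,2]<b)]; print(len(q),circ(q[:,:2]) if len(q)>3 else'',q.mean(0))
print(T.round(3).tolist())
E
```

```text
clock: 3.32
eef_pos: [0.4305, -0.2531, 0.1692]
tool_rot: [0.708, 0.707, -0.001, -0.003]
ft_force: [0.6, 0.7, 1.1]
grip_width: 0.0848
grasp_force: 0.0
2601 (array([ 0.4333, -0.2554]), 0.022) [ 0.43319212 -0.2524739   0.10555289]
357 (array([ 0.4331, -0.2555]), 0.0071) [ 0.43330295 -0.2543065   0.11888236]
[[0.001, -0.964, -0.267, 0.067], [1.0, 0.001, -0.0, 0.0], [0.0, -0.267, 0.964, -0.142], [0.0, 0.0, 0.0, 1.0]]
```

View pics/w1.png

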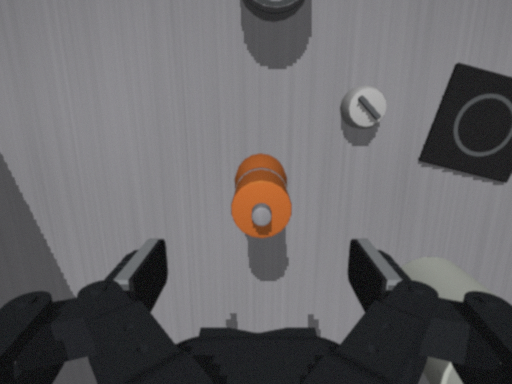

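The wrist picture shows the mill (261,210) between the open fingers, the timer (364,106) and the square trivet (485,120). Depth puts the mill at (0.433, −0.255).

```bash
python3 -m creep '[[[-2,2,15],[0,0,0]],[[0,0,30],[0,0,0]],[[0,0,30],[0,0,0]],[[0,0,30],[0,0,0]],[[0,0,0],[0,0,0]]]' 85
python3 -m creep '[[[0,0,0],[0,0,0]],[[0,0,0],[0,0,0]],[[0,0,0],[0,0,0]],[[0,0,0],[0,0,0]],[[0,0,0],[0,0,0]],[[0,0,0],[0,0,0]],[[0,0,0],[0,0,0]],[[0,0,0],[0,0,0]]]' 30
```

```text
clock: 4.0
eef_pos: [0.4326, -0.2558, 0.0646]
tool_rot: [0.707, 0.707, -0.001, -0.002]
ft_force: [-0.5, -0.7, -0.4]
grip_width: 0.0852
grasp_force: 0.0
clock: 5.0
eef_pos: [0.4347, -0.257, 0.068]
tool_rot: [0.707, 0.707, 0.0, 0.001]
ft_force: [-2.0, -0.2, 5.9]
grip_width: 0.0426
grasp_force: 60.4
```

```bash
python3 -m creep '[[[0,0,-10],[0,0,0]],[[0,0,-20],[0,0,0]],[[0,0,-25],[0,0,0]],[[0,0,-25],[0,0,0]],[[0,0,-15],[0,0,0]],[[0,0,0],[0,0,0]],[[0,0,0],[0,0,0]]]' 30
python3 - <<'E'
from h import *
p=vision.camera("side");cv2.imwrite("pics/s1.png",p["image"][60:320,130:450])
E
```

```text
clock: 5.88
eef_pos: [0.4335, -0.2559, 0.1604]
tool_rot: [0.707, 0.707, -0.0, -0.001]
ft_force: [0.4, 1.2, -2.7]
grip_width: 0.0429
grasp_force: 61.2
```

View pics/s1.png

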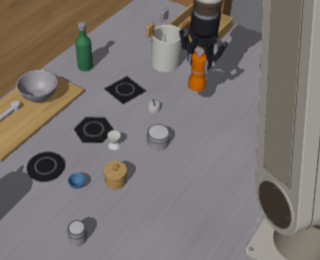

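The side view shows the mill held upright at (198,72), off the counter. On to the hex trivet.

```bash
python3 -m creep '[[[15,12,0],[0,0,0]],[[31,23,0],[0,0,0]],[[31,23,0],[0,0,0]],[[31,23,0],[0,0,0]],[[31,23,0],[0,0,0]],[[31,23,0],[0,0,0]],[[31,23,0],[0,0,0]],[[31,19,0],[0,0,0]],[[18,11.5,0],[0,0,0]],[[0,0,0],[0,0,0]],[[0,0,0],[0,0,0]]]' 30
python3 - <<'E'
from h import *
print(bot.get_obs()["eef_pos"])
for c in("scene","side"):
    p=vision.camera(c); print(top(p,.622,-.0065,.06,.09,.14),top(p,.622,-.0065,.06,.16,.2))
E
```

```text
clock: 7.3
eef_pos: [0.6138, -0.0071, 0.1607]
tool_rot: [0.707, 0.707, -0.001, -0.0]
ft_force: [-0.5, 0.6, -2.2]
grip_width: 0.0426
grasp_force: 61.3
[ 0.61378801 -0.00707376  0.16072653]
(333, (array([ 0.6148, -0.0015]), 0.0245), array([0.6224, 0.0093, 0.1171])) (418, (array([ 0.6147, -0.0047]), 0.0348), array([0.6202, 0.0058, 0.1846]))
(243, (array([ 0.6067, -0.0018]), 0.0253), array([0.6001, 0.0062, 0.1193])) (237, (array([ 0.6138, -0.0081]), 0.0363), array([0.6043, 0.0056, 0.1825]))
```

```bash
python3 -m creep '[[[0,8,0],[0,0,0]],[[0,0,25],[0,0,0]],[[0,0,25],[0,0,0]],[[0,0,20],[0,0,0]],[[0,0,10],[0,0,0]],[[0,0,5],[0,0,0]],[[0,0,3],[0,0,0]],[[0,0,0],[0,0,0]],[[0,0,0],[0,0,0]]]' 30
```

```text
clock: 8.52
eef_pos: [0.6231, -0.0063, 0.0741]
tool_rot: [0.707, 0.707, 0.001, 0.001]
ft_force: [-0.4, 1.3, -0.2]
grip_width: 0.0426
grasp_force: 61.6
```

```bash
python3 -m creep '[[[0,0,1],[0,0,0]],[[0,0,0],[0,0,0]]]' 30
python3 -m creep '[[[0,0,0],[0,0,0]],[[0,0,0],[0,0,0]],[[0,0,0],[0,0,0]],[[0,0,0],[0,0,0]],[[0,0,0],[0,0,0]],[[0,0,-15],[0,0,0]],[[0,0,-30],[0,0,0]],[[0,0,-40],[0,0,0]],[[0,0,-30],[0,0,0]],[[0,0,0],[0,0,0]]]' 85
python3 - <<'E'
from h import *
o=bot.get_obs();print(o["eef_pos"])
for c in("scene","side"):
    p=vision.camera(c); print(top(p,.622,-.0065,.04,.112,.13),top(p,.622,-.0065,.04,.03,.112),top(p,.539,.003,.04,.03,.05))
E
```

```text
clock: 8.78
eef_pos: [0.6232, -0.0063, 0.074]
tool_rot: [0.707, 0.707, 0.001, 0.001]
ft_force: [-1.2, 0.3, 5.0]
grip_width: 0.0426
grasp_force: 62.2
clock: 10.02
eef_pos: [0.6248, -0.0063, 0.192]
tool_rot: [0.707, 0.707, 0.003, 0.003]
ft_force: [0.5, 0.1, 0.3]
grip_width: 0.085
grasp_force: 0.0
[ 0.62481866 -0.00628264  0.19198202]
(116, (array([ 0.6225, -0.0027]), 0.0217), array([ 0.623 , -0.0011,  0.1159])) (515, (array([ 0.6232, -0.0014]), 0.0254), array([0.6294, 0.0077, 0.0736])) (133, (array([0.5373, 0.0043]), 0.0192), array([0.5391, 0.0053, 0.0374]))
(136, (array([ 0.6212, -0.0055]), 0.0234), array([ 0.6187, -0.0021,  0.1166])) (353, (array([ 0.618 , -0.0028]), 0.0252), array([0.6104, 0.0061, 0.0683])) (114, (array([0.5392, 0.0033]), 0.019), array([0.5368, 0.0043, 0.0405]))
```

```bash
python3 -m creep '[[[-5.8,-15,0],[0,0,0]],[[-12,-30,0],[0,0,0]],[[-12,-30,0],[0,0,0]],[[-12,-30,0],[0,0,0]],[[-12,-30,0],[0,0,0]],[[-12,-30,0],[0,0,0]],[[-5,-13,30],[0,0,0]],[[0,0,40],[0,0,0]],[[0,0,20],[0,0,0]],[[0,0,0],[0,0,0]],[[0,0,0],[0,0,0]]]' 85
cat >> h.py <<'E'
def wcloud():
    o=bot.get_obs();p=vision.camera("wrist");T=np.array(p["tool_from_camera"]);Rt=R.from_quat(o["tool_rot"]).as_matrix()
    K=p["K"];z=p["z_map"];v,u=np.indices(z.shape)
    c=np.stack([(u-K[0][2])*z/K[0][0],(v-K[1][2])*z/K[1][1],z],-1)
    w=(c@T[:3,:3].T+T[:3,3])@Rt.T+o["eef_pos"]; w[z<=0]=np.nan
    return w,o,p
def wtop(x,y,rad,a,b):
    w,o,p=wcloud(); q=w[(np.hypot(w[...,0]-x,w[...,1]-y)<rad)&(w[...,2]>a)&(w[...,2]<b)]
    return o["eef_pos"].round(4),len(q),circ(q[:,:2]) if len(q)>3 else None,q.mean(0).round(4)
E
python3 -c "
from h import *
print(wtop(.4445,-.077,.045,.036,.05))"
```

```text
clock: 11.5
eef_pos: [0.4446, -0.0771, 0.0975]
tool_rot: [0.707, 0.707, -0.0, -0.0]
ft_force: [0.3, -0.7, 0.1]
grip_width: 0.0849
grasp_force: 0.0
(array([ 0.4446, -0.0771,  0.0975]), 6395, (array([ 0.4445, -0.0773]), 0.0322), array([ 0.4447, -0.0755,  0.0421]))
```

Centred exactly. Down to z≈0.008 and close.

```bash
python3 -m creep '[[[0,0,20],[0,0,0]],[[0,0,30],[0,0,0]],[[0,0,25],[0,0,0]],[[0,0,14],[0,0,0]],[[0,0,0],[0,0,0]]]' 85
python3 -m creep '[[[0,0,0],[0,0,0]],[[0,0,0],[0,0,0]],[[0,0,0],[0,0,0]],[[0,0,0],[0,0,0]],[[0,0,0],[0,0,0]],[[0,0,0],[0,0,0]]]' 50
python3 -m creep '[[[0,0,-10],[0,0,0]],[[0,0,-25],[0,0,0]],[[0,0,-30],[0,0,0]],[[0,0,-15],[0,0,0]],[[0,0,0],[0,0,0]],[[0,0,0],[0,0,0]]]' 50
```

```text
clock: 12.18
eef_pos: [0.4443, -0.0771, 0.0081]
tool_rot: [0.707, 0.707, -0.0, -0.0]
ft_force: [0.4, 0.9, -0.1]
grip_width: 0.0851
grasp_force: 0.0
clock: 12.92
eef_pos: [0.4456, -0.0773, 0.0098]
tool_rot: [0.707, 0.707, 0.001, 0.001]
ft_force: [-0.8, 0.2, 5.4]
grip_width: 0.0628
grasp_force: 64.9
clock: 13.68
eef_pos: [0.4441, -0.077, 0.088]
tool_rot: [0.707, 0.707, -0.0, -0.0]
ft_force: [-0.3, 0.8, -1.8]
grip_width: 0.0622
grasp_force: 65.9
```

```bash
python3 -m creep '[[[30,0,0],[0,0,0]],[[40,0,0],[0,0,0]],[[40,0,0],[0,0,0]],[[40,0,0],[0,0,0]],[[35,30,0],[0,0,0]],[[35,40,0],[0,0,0]],[[34,40,0],[0,0,0]],[[0,40,0],[0,0,0]],[[0,30,0],[0,0,0]],[[0,17,0],[0,0,0]],[[0,0,0],[0,0,0]],[[0,0,0],[0,0,0]]]' 50
python3 -m creep '[[[0,0,20],[0,0,0]],[[0,0,25],[0,0,0]],[[0,0,15],[0,0,0]],[[0,0,8],[0,0,0]],[[0,0,4],[0,0,0]],[[0,0,1],[0,0,0]],[[0,0,0],[0,0,0]]]' 50
```

```text
clock: 15.18
eef_pos: [0.6401, 0.1767, 0.0869]
tool_rot: [0.707, 0.707, -0.001, -0.001]
ft_force: [0.9, 0.2, -1.9]
grip_width: 0.0626
grasp_force: 66.1
clock: 16.05
eef_pos: [0.642, 0.1771, 0.016]
tool_rot: [0.707, 0.707, 0.001, 0.0]
ft_force: [0.2, 0.1, -1.8]
grip_width: 0.0627
grasp_force: 66.3
```

```bash
python3 -m creep '[[[0,0,1],[0,0,0]],[[0,0,0],[0,0,0]],[[0,0,0.5],[0,0,0]],[[0,0,0],[0,0,0]]]' 50
python3 -m creep '[[[0,0,0],[0,0,0]],[[0,0,0],[0,0,0]],[[0,0,0],[0,0,0]],[[0,0,0],[0,0,0]],[[0,0,-10],[0,0,0]],[[0,0,-30],[0,0,0]],[[0,0,-40],[0,0,0]],[[0,0,-20],[0,0,0]],[[0,0,0],[0,0,0]],[[0,0,0],[0,0,0]]]' 85
python3 -c "
from h import *
print(wtop(.641,.177,.045,.04,.06))
for c in('scene','side'): p=vision.camera(c);print(top(p,.641,.177,.05,.04,.06),top(p,.458,.104,.05,.042,.054))"
```

```text
clock: 16.55
eef_pos: [0.6421, 0.1771, 0.0158]
tool_rot: [0.707, 0.707, 0.001, 0.0]
ft_force: [-3.3, -0.2, 8.2]
grip_width: 0.0624
grasp_force: 66.9
clock: 17.8
eef_pos: [0.6409, 0.1768, 0.113]
tool_rot: [0.707, 0.707, -0.001, -0.0]
ft_force: [-0.6, 0.2, -0.1]
grip_width: 0.0851
grasp_force: 0.0
(array([0.6409, 0.1768, 0.113 ]), 5924, (array([0.6427, 0.1771]), 0.032), array([0.6427, 0.1789, 0.0481]))
(558, (array([0.643 , 0.1781]), 0.0323), array([0.6444, 0.1801, 0.0477])) (258, (array([0.4583, 0.1036]), 0.0312), array([0.4595, 0.1121, 0.0487]))
(402, (array([0.6428, 0.1779]), 0.0345), array([0.6385, 0.1788, 0.0502])) (278, (array([0.4573, 0.101 ]), 0.0325), array([0.4556, 0.1064, 0.0511]))
```

```bash
python3 -m creep '[[[0,-30,0],[0,0,0]],[[0,-40,0],[0,0,0]],[[0,-40,0],[0,0,0]],[[20,-40,0],[0,0,0]],[[40,-40,0],[0,0,0]],[[35,-15,0],[0,0,0]],[[20,-8,10],[0,0,0]],[[0,0,0],[0,0,0]],[[0,0,0],[0,0,0]],[[0,0,0],[0,0,0]]]' 85
python3 -c "
from h import *
print(wtop(.428,.2917,.035,.04,.056))"
```

```text
clock: 19.2
eef_pos: [0.429, 0.2911, 0.1039]
tool_rot: [0.708, 0.707, -0.0, 0.0]
ft_force: [-0.1, -0.3, 0.3]
grip_width: 0.085
grasp_force: 0.0
(array([0.429 , 0.2911, 0.1039]), 2977, (array([0.4288, 0.2921]), 0.022), array([0.4287, 0.2932, 0.0461]))
```

```bash
python3 -m creep '[[[1,0,20],[0,0,0]],[[0,0,30],[0,0,0]],[[0,0,27],[0,0,0]],[[0,0,15],[0,0,0]],[[0,0,0],[0,0,0]]]' 85
python3 -m creep '[[[0,0,0],[0,0,0]],[[0,0,0],[0,0,0]],[[0,0,0],[0,0,0]],[[0,0,0],[0,0,0]],[[0,0,0],[0,0,0]],[[0,0,0],[0,0,0]],[[0,0,0],[0,0,0]],[[0,0,0],[0,0,0]]]' 30
python3 -m creep '[[[0,0,-10],[0,0,0]],[[0,0,-30],[0,0,0]],[[0,0,-40],[0,0,0]],[[0,0,-20],[0,0,0]],[[0,0,0],[0,0,0]],[[0,0,0],[0,0,0]]]' 30
```

```text
clock: 19.88
eef_pos: [0.428, 0.2921, 0.011]
tool_rot: [0.707, 0.707, -0.001, -0.0]
ft_force: [-0.3, 0.3, -0.1]
grip_width: 0.0848
grasp_force: 0.0
clock: 20.88
eef_pos: [0.4294, 0.2936, 0.0132]
tool_rot: [0.707, 0.707, 0.001, 0.0]
ft_force: [-0.5, -0.8, 5.3]
grip_width: 0.0429
grasp_force: 60.8
clock: 21.62
eef_pos: [0.4278, 0.2924, 0.111]
tool_rot: [0.707, 0.707, -0.001, -0.0]
ft_force: [0.4, 0.1, -0.9]
grip_width: 0.0426
grasp_force: 60.9
```

```bash
python3 -m creep '[[[-25,10,0],[0,0,0]],[[-40,20,0],[0,0,0]],[[-40,30,0],[0,0,0]],[[-9.5,40,0],[0,0,0]],[[0,40,0],[0,0,0]],[[0,40,0],[0,0,0]],[[0,24,0],[0,0,0]],[[0,10.5,0],[0,0,0]],[[0,0,0],[0,0,0]],[[0,0,0],[0,0,0]],[[0,0,0],[0,0,0]]]' 30
python3 -c "
from h import *
for c in('scene','side'): p=vision.camera(c);print(top(p,.643,.1775,.03,.11,.15),top(p,.643,.1775,.05,.04,.06))"
```

```text
clock: 23.0
eef_pos: [0.6421, 0.1786, 0.1121]
tool_rot: [0.707, 0.707, -0.0, -0.0]
ft_force: [-0.3, 0.2, 0.3]
grip_width: 0.0429
grasp_force: 61.0
(406, (array([0.6431, 0.1816]), 0.0287), array([0.6435, 0.1884, 0.1358])) (534, (array([0.6432, 0.1781]), 0.0322), array([0.6454, 0.1811, 0.0476]))
(223, (array([0.6424, 0.1854]), 0.0278), array([0.6394, 0.1889, 0.137 ])) (398, (array([0.6403, 0.1763]), 0.0349), array([0.6378, 0.1795, 0.0501]))
```

```bash
python3 -m creep '[[[-1,1,15],[0,0,0]],[[0,0,20],[0,0,0]],[[0,0,10],[0,0,0]],[[0,0,5],[0,0,0]],[[0,0,1],[0,0,0]],[[0,0,0],[0,0,0]],[[0,0,0],[0,0,0]]]' 30
python3 -m creep '[[[0,0,1],[0,0,0]],[[0,0,0],[0,0,0]],[[0,0,0],[0,0,0]]]' 30
```

```text
clock: 23.98
eef_pos: [0.6444, 0.1775, 0.0613]
tool_rot: [0.707, 0.707, 0.0, 0.0]
ft_force: [-0.1, -0.6, 2.2]
grip_width: 0.0425
grasp_force: 61.1
clock: 24.35
eef_pos: [0.6443, 0.1775, 0.0612]
tool_rot: [0.707, 0.707, 0.001, 0.0]
ft_force: [-1.7, -0.3, 5.8]
grip_width: 0.0429
grasp_force: 61.2
```

Contact made. Release, rise, check.

```bash
python3 -m creep '[[[0,0,0],[0,0,0]],[[0,0,0],[0,0,0]],[[0,0,0],[0,0,0]],[[0,0,0],[0,0,0]],[[0,0,-10],[0,0,0]],[[0,0,-30],[0,0,0]],[[0,0,-40],[0,0,0]],[[0,0,-20],[0,0,0]],[[0,0,0],[0,0,0]],[[0,0,0],[0,0,0]]]' 85
python3 -c "
from h import *
print(wtop(.643,.1775,.045,.085,.11));print(wtop(.643,.1775,.045,.04,.055))"
```

```text
clock: 25.6
eef_pos: [0.6435, 0.1773, 0.159]
tool_rot: [0.707, 0.707, -0.001, -0.0]
ft_force: [0.4, -0.3, -0.7]
grip_width: 0.085
grasp_force: 0.0
(array([0.6435, 0.1773, 0.159 ]), 2817, (array([0.645 , 0.1763]), 0.0219), array([0.6449, 0.1776, 0.094 ]))
(array([0.6432, 0.1772, 0.1584]), 1549, (array([0.6425, 0.1775]), 0.032), array([0.6398, 0.1919, 0.0481]))
```

```bash
python3 -m creep '[[[0,-30,0],[0,0,0]],[[-20,-40,0],[0,0,0]],[[-24,-40,0],[0,0,0]],[[-20,-40,0],[0,0,0]],[[-10,-25,0],[0,0,0]],[[0,-10,20],[0,0,0]],[[0,0,20],[0,0,0]],[[0,0,10],[0,0,0]],[[0,0,0],[0,0,0]],[[0,0,0],[0,0,0]],[[0,0,0],[0,0,0]]]' 85
python3 -c "
from h import *
print(wtop(.458,.1035,.045,.042,.055));print(wtop(.458,.1035,.045,.055,.07))"
```

```text
clock: 27.08
eef_pos: [0.4597, 0.1036, 0.1104]
tool_rot: [0.707, 0.707, 0.001, 0.0]
ft_force: [0.3, -0.0, 0.3]
grip_width: 0.0844
grasp_force: 0.0
(array([0.4597, 0.1036, 0.1104]), 4995, (array([0.4587, 0.104 ]), 0.03), array([0.4588, 0.1059, 0.0496]))
(array([0.4596, 0.1035, 0.1104]), 405, (array([0.4588, 0.1038]), 0.0079), array([0.4588, 0.1039, 0.0591]))
```

```bash
python3 -m creep '[[[0,-1,20],[0,0,0]],[[0,0,30],[0,0,0]],[[0,0,30],[0,0,0]],[[0,0,18],[0,0,0]],[[0,0,6],[0,0,0]],[[0,0,0],[0,0,0]]]' 85
python3 -m creep '[[[0,0,0],[0,0,0]],[[0,0,0],[0,0,0]],[[0,0,0],[0,0,0]],[[0,0,0],[0,0,0]],[[0,0,0],[0,0,0]],[[0,0,0],[0,0,0]],[[0,0,0],[0,0,0]]]' 45
python3 -m creep '[[[0,0,-10],[0,0,0]],[[0,0,-30],[0,0,0]],[[0,0,-40],[0,0,0]],[[0,0,-20],[0,0,0]],[[0,0,0],[0,0,0]],[[0,0,0],[0,0,0]]]' 45
```

```text
clock: 27.92
eef_pos: [0.4582, 0.1034, 0.006]
tool_rot: [0.707, 0.707, -0.0, 0.0]
ft_force: [-0.2, 0.5, 1.1]
grip_width: 0.0849
grasp_force: 0.0
clock: 28.8
eef_pos: [0.4588, 0.1036, 0.0071]
tool_rot: [0.707, 0.707, 0.001, 0.001]
ft_force: [-1.5, -0.2, 5.5]
grip_width: 0.0581
grasp_force: 62.9
clock: 29.55
eef_pos: [0.4572, 0.1032, 0.1051]
tool_rot: [0.707, 0.707, -0.001, -0.0]
ft_force: [-1.3, -0.9, -2.2]
grip_width: 0.0584
grasp_force: 64.7
```

```bash
python3 -m creep '[[[-25,0,0],[0,0,0]],[[-40,0,0],[0,0,0]],[[-40,0,0],[0,0,0]],[[-40,0,0],[0,0,0]],[[-40,0,0],[0,0,0]],[[-40,0,0],[0,0,0]],[[-35,0,0],[0,0,0]],[[-30,0,0],[0,0,0]],[[-14.5,0,0],[0,0,0]],[[0,0,0],[0,0,0]],[[0,0,0],[0,0,0]]]' 45
python3 -c "
from h import *
p=vision.camera('scene');w,_=cloud(p)
m=(w[...,0]>.55)&(w[...,0]<.85)&(w[...,1]<-.2)&(w[...,1]>-.5)&(w[...,2]>.06)&(w[...,2]<.3);q=w[m];print(len(q),np.percentile(q,[1,50,99],axis=0).round(3),q.max(0))"
```

```text
clock: 30.92
eef_pos: [0.4577, -0.2, 0.1053]
tool_rot: [0.707, 0.708, -0.0, -0.001]
ft_force: [-0.6, 0.4, -1.6]
grip_width: 0.0584
grasp_force: 64.7
1709 [[ 0.572 -0.447  0.061]
 [ 0.653 -0.355  0.111]
 [ 0.848 -0.201  0.17 ]] [ 0.84995029 -0.20001084  0.17309564]
```

```bash
python3 -m creep '[[[0,20,0],[0,0,0]],[[0,35,0],[0,0,0]],[[0,40,0],[0,0,0]],[[0,40,0],[0,0,0]],[[0,35,0],[0,0,0]],[[0,24,0],[0,0,0]],[[0,0,0],[0,0,0]],[[0,0,0],[0,0,0]],[[0,0,0],[0,0,0]]]' 45
python3 -m creep '[[[0,0,20],[0,0,0]],[[0,0,30],[0,0,0]],[[0,0,25],[0,0,0]],[[0,0,12],[0,0,0]],[[0,0,5],[0,0,0]],[[0,0,1],[0,0,0]],[[0,0,0],[0,0,0]],[[0,0,1],[0,0,0]],[[0,0,0],[0,0,0]]]' 45
```

```text
clock: 32.1
eef_pos: [0.651, -0.2008, 0.1059]
tool_rot: [0.707, 0.707, -0.0, -0.0]
ft_force: [-1.0, 0.2, -2.3]
grip_width: 0.0583
grasp_force: 65.0
clock: 33.22
eef_pos: [0.6529, -0.2013, 0.0132]
tool_rot: [0.707, 0.707, 0.0, 0.001]
ft_force: [-0.0, -0.3, 3.0]
grip_width: 0.0583
grasp_force: 65.0
```

```bash
python3 -m creep '[[[0,0,0.5],[0,0,0]],[[0,0,0],[0,0,0]],[[0,0,0],[0,0,0]]]' 45
python3 -m creep '[[[0,0,0],[0,0,0]],[[0,0,0],[0,0,0]],[[0,0,0],[0,0,0]],[[0,0,0],[0,0,0]],[[0,0,-10],[0,0,0]],[[0,0,-30],[0,0,0]],[[0,0,-40],[0,0,0]],[[0,0,-40],[0,0,0]],[[0,-30,0],[0,0,0]],[[0,-50,0],[0,0,0]],[[0,-50,0],[0,0,0]],[[0,-50,0],[0,0,0]]]' 85
python3 -m creep '[[[0,-50,0],[0,0,0]],[[0,0,0],[0,0,0]]]' 85
python3 - <<'E'
from h import *
for c in("scene","side"):
    p=vision.camera(c)
    cv2.imwrite(f"pics/{c}9.png",p["image"][:,80:400])
    for n,x,y,r,a,b in(("salt",.652,-.201,.05,.05,.06),("knob",.652,-.201,.03,.061,.08),("mill",.622,-.0065,.04,.112,.13),("small",.643,.1775,.05,.085,.11),("wide",.643,.1775,.05,.04,.055),("egg",.54,.0,.04,.03,.05),("bowl",.528,.166,.045,.015,.035)): print(c,n,*top(p,x,y,r,a,b))
    print(triv(p,.652,-.201)[0])
E
```

```text
clock: 33.6
eef_pos: [0.6529, -0.2013, 0.0132]
tool_rot: [0.707, 0.707, 0.001, 0.001]
ft_force: [-1.8, 0.7, 6.6]
grip_width: 0.0581
grasp_force: 65.0
clock: 35.1
eef_pos: [0.4708, -0.2012, 0.1322]
tool_rot: [0.707, 0.707, 0.0, 0.001]
ft_force: [-0.3, -0.6, 0.6]
grip_width: 0.085
grasp_force: 0.0
clock: 35.35
eef_pos: [0.4179, -0.2003, 0.1316]
tool_rot: [0.708, 0.706, -0.001, -0.001]
ft_force: [0.7, 0.1, 0.2]
grip_width: 0.0848
grasp_force: 0.0
scene salt 254 (array([ 0.6514, -0.1982]), 0.0321) [ 0.6548 -0.1969  0.0555]
scene knob 20 (array([ 0.6538, -0.1997]), 0.008) [ 0.6535 -0.1991  0.065 ]
scene mill 115 (array([ 0.6211, -0.002 ]), 0.0211) [ 0.6233 -0.0012  0.1156]
scene small 293 (array([0.6449, 0.1758]), 0.0231) [0.6465 0.1786 0.0931]
scene wide 272 (array([0.6431, 0.1789]), 0.0321) [0.6506 0.1894 0.0478]
scene egg 129 (array([0.5365, 0.0037]), 0.0214) [0.5389 0.005  0.0377]
scene bowl 139 (array([0.5307, 0.174 ]), 0.0239) [0.5281 0.1714 0.0209]
[ 0.6537 -0.2046]
side salt 143 (array([ 0.6525, -0.2017]), 0.0304) [ 0.6495 -0.1982  0.0572]
side knob 45 (array([ 0.6504, -0.1987]), 0.0285) [ 0.6531 -0.1978  0.0639]
side mill 139 (array([ 0.6218, -0.005 ]), 0.0231) [ 0.6187 -0.0027  0.1169]
side small 217 (array([0.6437, 0.1754]), 0.0236) [0.6402 0.1779 0.0953]
side wide 222 (array([0.6391, 0.178 ]), 0.0326) [0.6294 0.1855 0.0493]
side egg 117 (array([0.5402, 0.004 ]), 0.0193) [0.5371 0.0039 0.0404]
side bowl 142 (array([0.5325, 0.1735]), 0.026) [0.5337 0.1697 0.0224]
[ 0.6461 -0.1982]
```

View pics/side9.png

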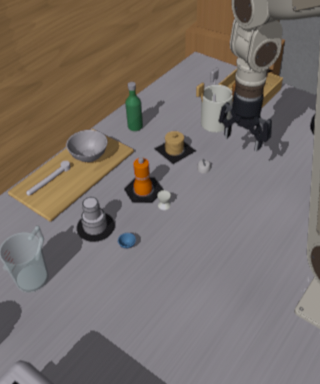

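View pics/scene9.png

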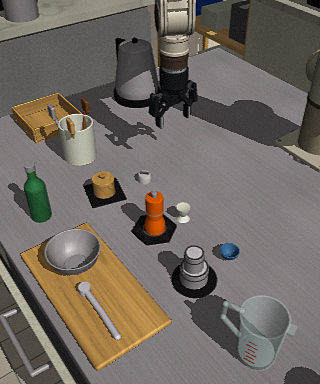

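Both views show the salt box on the square trivet, the mill on the hex, and the stacked tins on the round one beside the jug. The egg cup and bowl have not moved.

```bash
python3 -c "
from h import *
print(workorder.job_done())"
```

```text
the job is handed in; nothing more can be done
None
```

The job is handed in at about 35 s: mill on the middle (hex) trivet, wide tin with the small tin on top on the jug-side (round) trivet, and salt box on the square trivet; by the last camera check all sat within a few mm of centre with the egg cup and dip bowl unmoved, though no verdict came back.

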